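Clamp the mask carrier on the exposure stage

TASK

Slide the mask carrier along its channel until it is fully home against the brass stop, and then screw the clamp knob down (clockwise) until the spring foot holds the carrier with about 12 newtons: under 5 it is loose, and over 20 the glass cracks. Let go, leave the carrier home and clamped, and leave the bottle, the loupe and the wafer box where they stand.

Things in the scene. Friction and masses are not known exactly. Their poses are not given: they have to be found in the camera images.
- stage: black base plate 240 (x) x 150 (y) x 15 mm, fixed to the bench; origin at the centre of its underside. Its +x points along the channel from the open near end to the brass stop. The channel, 63 mm wide between aluminium rails 8 mm high, runs along y = 0 on top of the plate; the face of the stop (12 mm high) is at x = +105 mm.
- carrier: loose carrier (about 250 g): aluminium plate 150 (x) x 60 (y) x 10 mm with a glass mask and, near its -x end, a blue grip tab. Origin at the centre of its underside, axes as the stage's. It starts flat in the channel, 30 to 60 mm short of home; fully home, its far (+x) end touches the stop and its origin is at x = +30 mm, z = +15 mm of the stage.
- carrier_tab (a point): centre of the carrier's upright blue grip tab, 14 (x) x 24 (y) x 44 mm high. This point is 22 mm above the top of the carrier plate, 12 mm from the plate's near end and 138 mm from its far end. Fully home it is at x = -33 mm, y = 0, z = +47 mm of the stage.
- clamp: grey bridge clamp fixed over the far end of the channel: two posts and a bridge 30 (x) x 118 (y) mm, its top 74 mm above the origin. Origin on the screw axis, on top of the stage plate (15 mm above the bench), at x = +85 mm, y = 0 of the stage; axes as the stage's. The screw's friction can point either way at rest, so judge the load by the rise of torque over like readings in free turning.
- knob_grip (a point): centre of the round aluminium clamp knob, 36 mm diameter x 28 mm high, on a vertical steep-thread screw; grip it at any yaw. Clockwise from above, knob and screw go down 5 mm per radian (no play). At joint value 0 this point is 118 mm above the clamp's origin. A hand that does not go down with the knob drags on it and in the end loses it; each newton pushed down takes 0.005 N m off the torque.
- knob (a joint): knob angle, rad, clockwise (= down), 0 to 4.6; starts at 0 to 0.8, stays where left. The screw's 18 mm spring foot meets the carrier after 3 to 17 mm more travel: its extension is set anew each time, so only seen or felt. From there the force grows 5 N per mm (25 N per rad). Turning takes 0.13 N m free, plus 0.005 N m per newton of clamping.
- bottle: closed amber bottle, 44 mm diameter x 75 mm, loose, upright; origin at the centre of its underside. Leave alone.
- loupe: black loupe, 44 mm diameter x 44 mm, loose, upright; origin at the centre of its underside. Leave alone.
- wafer_box: round white wafer box, 110 mm diameter x 18 mm, loose; origin at the centre of its underside. Leave alone.

How it is judged:
On the way:
1. the carrier is fully home against the stop (within 2 mm), not yet clamped (x of carrier_tab in the frame of stage above -0.035 m and contact force between carrier and clamp below 1 N), for 0.2 s.
At the end, for the whole second after the job is handed in: The carrier lies flat and fully home against the stop (within 2 mm), and the clamp's foot presses on it with 5 to 20 N; everything is released (x of carrier_tab in the frame of stage above -0.035 m and z of carrier_tab in the frame of stage below 0.05 m and angle between carrier_tab's own z axis and vertical below 0.04 rad and contact force between carrier and clamp between 5 and 20 N); the robot touches nothing.
It fails at once if the clamp presses on the carrier with more than 20 N (the glass cracks) (contact force between carrier and clamp above 20 N).
It fails at once if the bottle, the loupe or the wafer box is moved by more than 15 mm (distance of any of bottle, loupe, wafer_box from where it was at the start of the episode above 0.015 m).
It also fails if it takes over 72 s, if anything falls off the work surface, if the arm or the gripper's body presses on something with over 40 N, if the wrist force passes 120 N, or if a joint passes its speed limit or range.

ROBOT

A 6-joint arm with a two-finger parallel gripper is mounted at the origin on the work surface. World frame = base frame: x ahead of the robot, y to its left, z up, the work surface at z = 0. Lengths are in m, angles in rad, forces in N, time in s.
With the tool pointing down it reaches from about 0.35 to 0.875 m from the base axis. Payload 4.2 kg.
Tool frame: the origin (TCP) lies at the very end of the fingers, on their centre line; the grasp point (between the pads) lies 19 mm behind it; z points along the fingers, y is the direction in which the jaws open and shut (so a half turn about z gives the same grasp; the last joint's range is limited). The gripper opens to 87 mm and grips with 3 to 60 N. Pads are 19 mm wide; open, the fingers measure 117 mm over their backs; the gripper's body (75 mm by 190 mm) begins 51 mm behind the grasp point.
Start: joints at [1.407, 0.385, 0.008, 0, -1.194, -0.259], TCP at [0.256, 0.57, 0.223] pointing down, gripper open.
Joint ranges: [-3.14, 3.14], [-1.21, 2.06], [-1.07, 1.41], [-3.16, 2.05], [-2.99, -0.16], [-3.1, 3.1]. Speed limits (rad/s): [2.79, 2.79, 3.14, 3.14, 3.14, 3.14].

INTERFACE

Orientations are given as a rotation vector (axis times angle).
In Python, from bench import arm gives the robot as it stands.
- The arm moves only by the tool send_rows, never from a script. Its argument "targets" is a list of rows, each a list of 2 entries, a list of its own where there are three numbers: the shift along the tool's x, y, z in m, then the turn about the tool's z in rad. In form: [[[tx, ty, tz], spin], ...]. A call has 1 to 10 rows; each row is the pose to reach, as a shift and turn from the pose commanded when the call began, along the tool's axes at that moment; what a row does not reach only later rows make up. A row lasts 1/8 s, in which the tool goes at most 62.5 mm and 10.7 degrees, less where a joint would pass 70% of its speed; a pose out of reach is approached as far as the arm can. A call with a gripper value outside its range is refused whole. "gripper" is the closure in counts, from 0 (fully open) to 255 (shut), set as the call begins (left out, the last holds). The fingers move at their own pace and stop on an object; "grip_force" is the grip in N (left out, the last holds). Time passes only in rows, so rows that repeat a pose let the fingers close. It gives the time, the measured TCP pose, the force and the opening at its end, in the units of the state.
- arm.read_state(): the state, without advancing time (a new reading comes with each control period).
- arm.get_image(name): name is "scene" or "top" or "wrist"; returns the picture (420x560x3 uint8, red, green, blue); there is no depth.
- arm.calibration(name): a dict with "fx", "fy", "cx", "cy" (pixels), "origin" and "attitude" of the camera in the world. Camera axes: x right, y down, z forward; pixel columns grow to the right and rows downward; lengths in m; the calibration is good to about 2 mm. The wrist camera is an equidistant fisheye: a pixel r from the principal point sees the ray r / f radians off the axis. A picture is of the moment at which its call begins: read the wrist's pose just before it. calibration takes no time and is no camera call; for the wrist camera it gives the pose at the moment of the call.
- arm.finish_job(): hands the job in, once; it reports no verdict.
The state is a dict: "time_s": time; "q": joint angles; "qvel": joint speeds; "joint_efforts": joint torques, N m; "tcp_pos": TCP position; "orientation": TCP orientation; "contact_force": force on the tool from outside, world axes, zero at the start; "ft_torque": the same for the moment, N m; "grip_width": finger opening in m.
Only numpy, scipy, OpenCV 4.12 (cv2) and the standard library are available. Lean on these libraries where they do the work, as an engineer would, in place of code of your own. Each camera call takes 0.05 s, during which the arm holds its last target. There are 200 camera calls.

## Working session

There is one attempt and no reset: what is moved stays moved. The work goes in short steps, Python scripts to look and compute and a tool call to move; the robot and the scene stay as the last step left them, time stands still between calls to the robot, and variables do not carry over. Pictures are saved under pics/ and viewed, about 8 in all and at most 12, crops included, and the job is handed in when it is done.

Besides the shell and the picture viewer there is one more tool, called as name(argument=value, ...) on one line, values as JSON. send_rows: Moves the arm, as the interface text tells. Its arguments: {"type":"object","properties":{"targets":{"type":"array"},"gripper":{"type":"number"},"grip_force":{"type":"number"}},"required":["targets"]}

```bash
mkdir -p pics; python3 - <<'E'
from bench import arm
import cv2,numpy as np
s=arm.read_state();print({k:np.round(v,3).tolist() for k,v in s.items()})
for n in("top","scene"):
    c=arm.calibration(n);print(n,{k:np.round(v,4).tolist() for k,v in c.items()})
    im=arm.get_image(n);cv2.imwrite(f"pics/{n}0.png",im[:,:,::-1])
print(arm.calibration("wrist"))
E
```

```text
{'time_s': 0.0, 'q': [1.407, 0.386, 0.007, -0.001, -1.194, -0.259], 'qvel': [-0.001, -0.001, -0.001, 0.0, 0.001, 0.001], 'joint_efforts': [0.001, -39.066, 18.741, 4.22, 0.011, -0.0], 'tcp_pos': [0.256, 0.569, 0.221], 'orientation': [3.069, -0.659, -0.001], 'contact_force': [-0.124, 0.683, 0.66], 'ft_torque': [0.015, 0.05, 0.004], 'grip_width': 0.087}
top {'fx': 536.4331, 'fy': 536.4331, 'cx': 284.0963, 'cy': 209.1647, 'origin': [0.5095, 0.022, 1.3501], 'attitude': [-2.1813, 2.1798, -0.0563]}
scene {'fx': 419.7549, 'fy': 419.7549, 'cx': 279.4147, 'cy': 218.4436, 'origin': [0.929, 0.4128, 0.8986], 'attitude': [-1.0492, -2.6175, 0.8127]}
{'fx': 325.19226210127806, 'fy': 325.19226210127806, 'cx': 277.88541807945717, 'cy': 209.00234939919343, 'origin': array([0.32837702, 0.53850749, 0.38336109]), 'attitude': array([ 1.60958912, -2.49109093, -0.35269736])}
```

View pics/top0.png

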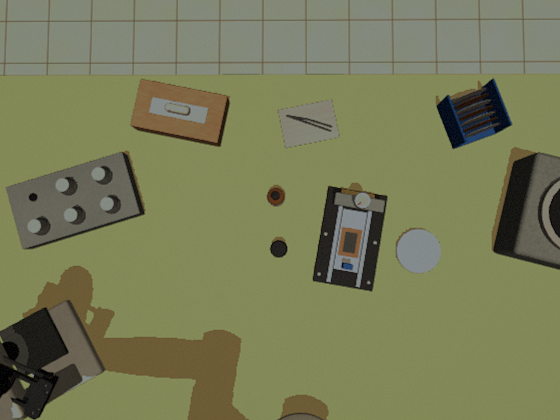

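View pics/scene0.png

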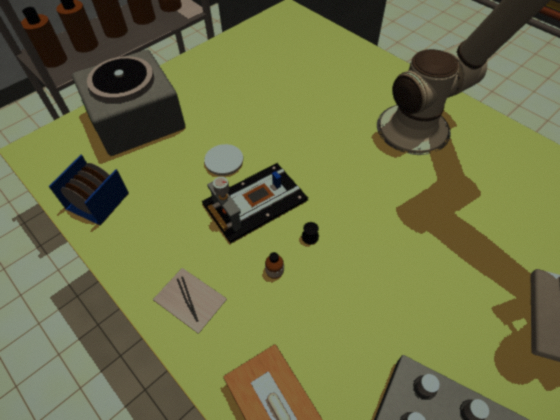

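The top view shows the stage at about (350,240), its channel running up the picture. The knob is at (362,201), the tab at (347,266), the bottle at (276,196), the loupe at (278,249) and the wafer box at (418,250). I'll enlarge the stage area.

```bash
python3 - <<'E'
import cv2,numpy as np
a=cv2.imread("pics/top0.png")[180:300,300:400]
b=cv2.imread("pics/scene0.png")[155:245,195:315]
a=cv2.convertScaleAbs(a,alpha=1.3);b=cv2.convertScaleAbs(b,alpha=1.3)
cv2.imwrite("pics/c1.png",cv2.resize(a,None,fx=5,fy=5,interpolation=cv2.INTER_CUBIC))
cv2.imwrite("pics/c2.png",cv2.resize(b,None,fx=6,fy=6,interpolation=cv2.INTER_CUBIC))
E
```

```text
(no output)
```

View pics/c1.png

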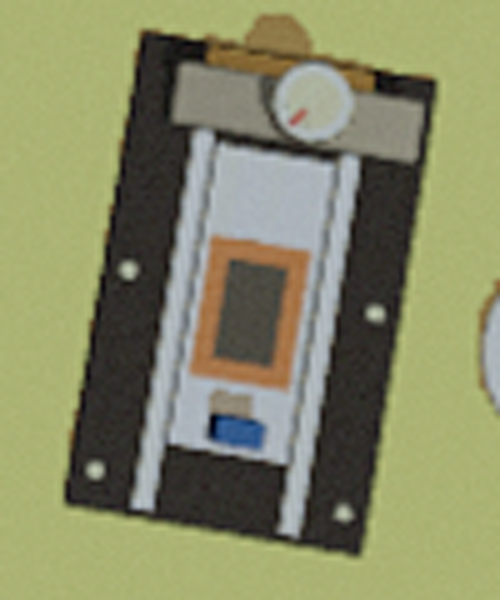

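The crop shows the plate corners at (141,30), (436,80), (360,555) and (66,503). The knob top is centred at (313,102). The tab top runs from (209,413) to (265,447), and the carrier's near edge goes from (166,444) to (288,465).

```bash
cat >h.py <<'E'
import numpy as np,cv2
from scipy.spatial.transform import Rotation as R
from bench import arm
def ray(n,px,z,c=None):
    c=c or arm.calibration(n);u=np.array([(px[0]-c['cx'])/c['fx'],(px[1]-c['cy'])/c['fy']])
    if n=='wrist':
        r=np.linalg.norm(u);d=np.r_[u/r*np.sin(r),np.cos(r)] if r>0 else np.array([0,0,1.])
    else: d=np.r_[u,1]
    d=R.from_rotvec(c['attitude']).apply(d);o=np.array(c['origin'])
    return o+d*(z-o[2])/d[2]
E
python3 - <<'E'
from h import *
f=lambda p,z:ray('top',((p[0]+.5)/5-.5+300,(p[1]+.5)/5-.5+180),z)
P=np.array([f(p,.015) for p in[(141,30),(436,80),(360,555),(66,503)]])  # +x+y,+x-y,-x-y,-x+y
print(P.round(4),[np.linalg.norm(P[i]-P[(i+1)%4]).round(4) for i in range(4)])
c=P.mean(0);vx=P[0]+P[1]-P[2]-P[3];yaw=np.arctan2(vx[1],vx[0]);vy=P[0]+P[3]-P[1]-P[2];print('stage',c,yaw,np.arctan2(vy[1],vy[0])-np.pi/2)
def loc(p):
    d=p-c;return np.array([d[0]*np.cos(yaw)+d[1]*np.sin(yaw),-d[0]*np.sin(yaw)+d[1]*np.cos(yaw)])
print('knob',f((313,102),.015+.132),loc(f((313,102),.015+.132)),'exp .085,0')
for p in [(213,412),(266,421),(209,437),(262,450)]:print('tabtop',loc(f(p,.069)))
for p in [(166,444),(288,465)]:print('near edge',loc(f(p,.025)))
for n,p,z in[('bottle',(276,196),.07),('loupe',(278.5,249),.044),('box',(418,250),.018)]:
    q=ray('top',p,z);print(n,q.round(3),loc(q).round(3))
E
```

```text
[[ 0.6573 -0.0675  0.015 ]
 [ 0.6322 -0.2143  0.015 ]
 [ 0.3972 -0.1742  0.015 ]
 [ 0.4223 -0.0295  0.015 ]] [np.float64(0.1489), np.float64(0.2384), np.float64(0.1469), np.float64(0.238)]
stage [ 0.52724222 -0.12137581  0.015     ] -0.1645963832260126 -0.17073049838530485
knob [ 0.61012893 -0.13569964  0.147     ] [ 0.08411348 -0.00054891] exp .085,0
tabtop [-0.06145641  0.01421471]
tabtop [-0.0614993  -0.01122996]
tabtop [-0.07343613  0.01421798]
tabtop [-0.07533714 -0.01150754]
near edge [-0.08141942  0.03019752]
near edge [-0.08163519 -0.03035786]
bottle [0.626 0.06  0.07 ] [0.068 0.195]
loupe [0.499 0.055 0.044] [-0.056  0.169]
box [ 0.497 -0.289  0.018] [-0.002 -0.17 ]
```

```bash
cat >>h.py <<'E'
C=np.array([.5272,-.1214]);YAW=-.167
def w(x,y,z): return np.array([C[0]+x*np.cos(YAW)-y*np.sin(YAW),C[1]+x*np.sin(YAW)+y*np.cos(YAW),z])
def toward(p,yaw=None):
    s=arm.read_state();r=R.from_rotvec(s['orientation']);x=r.as_matrix()[:,0];y0=np.arctan2(x[1],x[0])
    print('shift',r.inv().apply(p-s['tcp_pos']).round(4),'yaw',y0.round(3),'spin',None if yaw is None else round(y0-yaw,3),'q',np.round(s['q'],2),'t',s['time_s'],'F',s['contact_force'].round(2) if hasattr(s['contact_force'],'round') else s['contact_force'])
E
python3 -c "
from h import *
toward(w(-.0695,0,.16),YAW);toward(w(-.0695,0,.04),YAW)"
```

```text
shift [0.4634 0.5363 0.0627] yaw -0.423 spin -0.256 q [ 1.41  0.39  0.01 -0.   -1.19 -0.26] t 0.1 F [ 0.83 -0.18 -0.6 ]
shift [0.4634 0.536  0.1827] yaw -0.423 spin -0.256 q [ 1.41  0.39  0.01 -0.   -1.19 -0.26] t 0.1 F [ 0.83 -0.18 -0.6 ]
```

send_rows(targets=[[[0.463,0.536,0.03],-0.256],[[0.463,0.536,0.03],-0.256],[[0.463,0.536,0.03],-0.256],[[0.463,0.536,0.03],-0.256],[[0.463,0.536,0.03],-0.256],[[0.463,0.536,0.03],-0.256],[[0.463,0.536,0.03],-0.256],[[0.463,0.536,0.03],-0.256],[[0.463,0.536,0.03],-0.256],[[0.463,0.536,0.03],-0.256]], gripper=0)

```text
time_s: 1.35
tcp_pos: [0.4349, -0.0304, 0.1961]
orientation: [-3.13, 0.261, -0.001]
contact_force: [2.0, 0.2, -0.0]
grip_width: 0.0871
```

send_rows(targets=[[[0,0,0],0]])

```text
time_s: 1.48
tcp_pos: [0.4345, -0.0323, 0.1953]
orientation: [3.129, -0.275, -0.003]
contact_force: [0.0, 0.3, 0.2]
grip_width: 0.0869
```

```bash
python3 -c "
from h import *
toward(w(-.0695,0,.14),YAW);toward(w(-.0695,0,.04),YAW)"
```

```text
shift [0.0374 0.0721 0.0553] yaw -0.175 spin -0.008 q [ 0.3   0.08 -0.47  0.   -1.02  1.09] t 1.475 F [0.04 0.3  0.24]
shift [0.0375 0.072  0.1553] yaw -0.175 spin -0.008 q [ 0.3   0.08 -0.47  0.   -1.02  1.09] t 1.475 F [0.04 0.3  0.24]
```

send_rows(targets=[[[0.0375,0.072,0.05],-0.008],[[0.0375,0.072,0.05],-0.008],[[0.0375,0.072,0.05],-0.008],[[0.0375,0.072,0.05],-0.008]])

```text
time_s: 1.98
tcp_pos: [0.4599, -0.1048, 0.1464]
orientation: [-3.132, 0.247, -0.001]
contact_force: [-0.4, 0.2, -0.0]
grip_width: 0.0871
```

```bash
python3 -c "
from h import *
toward(w(-.0695,0,.04),YAW)
c=arm.calibration('wrist');im=arm.get_image('wrist');cv2.imwrite('pics/w1.png',im[:,:,::-1])
print(c)"
```

```text
shift [-0.0005  0.0052  0.1064] yaw -0.158 spin 0.009 q [ 0.12  0.2  -0.47 -0.   -0.9   1.29] t 1.975 F [-0.35  0.2  -0.05]
{'fx': 325.19226210127806, 'fy': 325.19226210127806, 'cx': 277.88541807945717, 'cy': 209.00234939919343, 'origin': array([ 0.53769687, -0.1166175 ,  0.30825622]), 'attitude': array([ 1.90940125, -2.23738028, -0.31799235])}
```

View pics/w1.png

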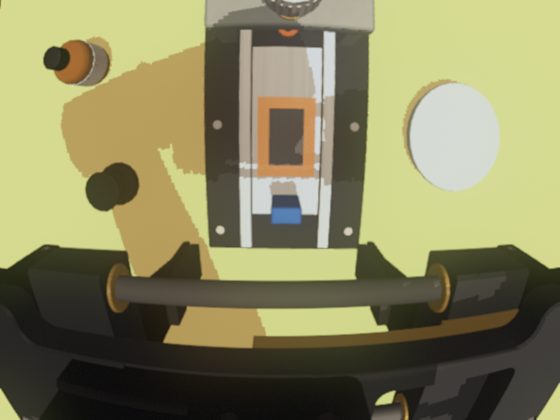

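```bash
python3 -c "
from h import *
c=arm.calibration('wrist')
def loc(p):
    d=p[:2]-C;return d[0]*np.cos(YAW)+d[1]*np.sin(YAW),-d[0]*np.sin(YAW)+d[1]*np.cos(YAW)
print(loc(ray('wrist',(286,215),.069,c)),loc(ray('wrist',(210,247),.015,c)),loc(ray('wrist',(360,247),.015,c)))
toward(w(-.0695,0,.04),YAW)"
```

```text
(np.float64(-0.06453529215895223), np.float64(-0.00028302165396254346)) (np.float64(-0.11532083492245404), np.float64(0.0728826301749381)) (np.float64(-0.11414472565814632), np.float64(-0.07659663673036836))
shift [-0.0007  0.0055  0.1068] yaw -0.157 spin 0.01 q [ 0.12  0.2  -0.47  0.   -0.9   1.29] t 2.025 F [-0.98  0.14 -0.04]
```

Two views agree that the tab is at stage x = -0.0695 and y near 0. I'll descend and grip it lightly.

send_rows(targets=[[[-0.0007,0.005,0.05],0.01],[[-0.0007,0.005,0.09],0.01],[[-0.0007,0.005,0.107],0.01],[[-0.0007,0.005,0.107],0.01],[[-0.0007,0.005,0.107],0.01]])

```text
time_s: 2.65
tcp_pos: [0.4595, -0.1098, 0.0404]
orientation: [-3.13, 0.262, -0.004]
contact_force: [-0.5, 0.5, 0.6]
grip_width: 0.0871
```

send_rows(targets=[[[0,0,0],0],[[0,0,0],0],[[0,0,0],0],[[0,0,0],0],[[0,0,0],0],[[0,0,0],0],[[0,0,0],0],[[0,0,0],0]], gripper=255, grip_force=12)

```text
time_s: 3.65
tcp_pos: [0.4583, -0.1105, 0.039]
orientation: [3.13, -0.265, -0.0]
contact_force: [-0.5, 0.5, -0.2]
grip_width: 0.0238
```

```bash
python3 -c "
from h import *
toward(w(-.033,0,.04),YAW)"
```

```text
shift [ 0.0368 -0.0008 -0.001 ] yaw -0.169 spin -0.002 q [ 0.11  0.36 -0.59 -0.   -0.62  1.29] t 3.65 F [-0.47  0.53 -0.21]
```

Gripped at 24 mm. I'll slide 30 mm, then creep forward to the stop.

send_rows(targets=[[[0.01,0,0],0],[[0.02,0,0],0],[[0.03,0,0],0],[[0.03,0,0],0],[[0.03,0,0],0]])

```text
time_s: 4.28
tcp_pos: [0.4883, -0.1155, 0.039]
orientation: [-3.13, 0.265, -0.001]
contact_force: [0.3, -0.2, -1.2]
grip_width: 0.0237
```

send_rows(targets=[[[0.002,0,0],0],[[0.004,0,0],0],[[0.005,0,0],0],[[0.005,0,0],0]])

```text
time_s: 4.78
tcp_pos: [0.4929, -0.1164, 0.039]
orientation: [-3.13, 0.265, -0.0]
contact_force: [0.1, 0.4, -1.8]
grip_width: 0.0238
```

send_rows(targets=[[[0.001,0,0],0],[[0.002,0,0],0],[[0.002,0,0],0]])

```text
time_s: 5.15
tcp_pos: [0.4936, -0.1166, 0.0389]
orientation: [3.13, -0.265, -0.004]
contact_force: [-3.7, 2.7, 1.0]
grip_width: 0.0238
```

send_rows(targets=[[[0.001,0,0],0],[[0.002,0,0],0],[[0.002,0,0],0]])

```text
time_s: 5.52
tcp_pos: [0.4936, -0.1167, 0.0389]
orientation: [-3.13, 0.266, 0.01]
contact_force: [-7.4, 4.9, 6.2]
grip_width: 0.0239
```

send_rows(targets=[[[0.002,0,0],0],[[0.002,0,0],0],[[0.002,0,0],0]])

```text
time_s: 5.9
tcp_pos: [0.4938, -0.1167, 0.0388]
orientation: [-3.13, 0.266, 0.016]
contact_force: [-11.4, 7.4, 9.1]
grip_width: 0.0238
```

It has stopped solid after 36 mm of travel, which matches home. I'll relax the push, release, and rise.

send_rows(targets=[[[-0.003,0,0],0],[[-0.005,0,0],0],[[-0.005,0,0],0]])

```text
time_s: 6.28
tcp_pos: [0.4939, -0.1166, 0.039]
orientation: [3.13, -0.265, 0.0]
contact_force: [-2.1, 1.2, -1.1]
grip_width: 0.0237
```

send_rows(targets=[[[0,0,0],0],[[0,0,0],0],[[0,0,0],0],[[0,0,0],0],[[0,0,-0.03],0],[[0,0,-0.09],0],[[0,0,-0.14],0],[[0,0,-0.16],0],[[0,0,-0.16],0],[[0,0,-0.16],0]], gripper=0)

```text
time_s: 7.52
tcp_pos: [0.4929, -0.1165, 0.1978]
orientation: [-3.13, 0.265, 0.004]
contact_force: [-0.2, 0.2, -0.1]
grip_width: 0.0867
```

```bash
python3 -c "
from h import *
c=arm.calibration('wrist')
toward(w(.085,0,.19),YAW)
im=arm.get_image('wrist');cv2.imwrite('pics/w2.png',im[:,:,::-1])
"
```

```text
shift [ 0.1197 -0.0011  0.0075] yaw -0.169 spin -0.002 q [ 0.09  0.21 -0.31 -0.   -1.05  1.31] t 7.525 F [-0.23  0.22 -0.07]
```

View pics/w2.png

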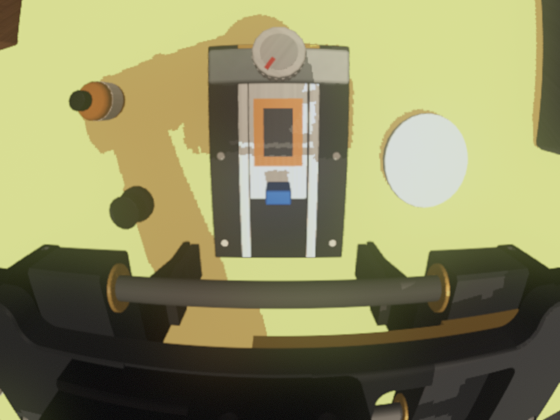

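The carrier looks home: tab top at (278,194), plate near end at row 199, stage near edge at row 257. The knob's top face is centred at about (280,51).

```bash
python3 -c "
from h import *
c=arm.calibration('wrist')
def loc(p):
    d=p[:2]-C;return np.round((d[0]*np.cos(YAW)+d[1]*np.sin(YAW),-d[0]*np.sin(YAW)+d[1]*np.cos(YAW)),4)
f=lambda u,v,z:print(u,v,loc(ray('wrist',(u,v),z,c)))
f(278,199,.025);f(278,257,.015);f(215,257,.015);f(342,257,.015);f(280,51,.147);f(280,51,.143);f(278,194,.069)
toward(w(.085,0,.19),YAW+1.2)
"
```

```text
278 199 [-0.0426 -0.0006]
278 257 [-0.1147 -0.0005]
215 257 [-0.1153  0.0737]
342 257 [-0.1157 -0.0758]
280 51 [ 0.0875 -0.0021]
280 51 [ 0.0883 -0.0021]
278 194 [-0.0264 -0.0006]
shift [ 0.1198 -0.0012  0.0071] yaw -0.169 spin -1.202 q [ 0.09  0.21 -0.31 -0.   -1.05  1.31] t 7.575 F [ 0.31  0.49 -0.37]
```

send_rows(targets=[[[0.06,-0.0005,0.005],-0.18],[[0.12,-0.0005,0.005],-0.36],[[0.12,-0.0005,0.005],-0.54],[[0.12,-0.0005,0.005],-0.72],[[0.12,-0.0005,0.005],-0.9],[[0.12,-0.0005,0.005],-1.08],[[0.12,-0.0005,0.005],-1.2],[[0.12,-0.0005,0.005],-1.2],[[0.12,-0.0005,0.005],-1.2]])

```text
time_s: 8.7
tcp_pos: [0.6119, -0.1362, 0.193]
orientation: [-2.734, -1.546, 0.003]
contact_force: [0.2, 0.1, 1.2]
grip_width: 0.087
```

```bash
python3 -c "
from h import *
toward(w(.085,-.0005,.115),YAW+1.2)
im=arm.get_image('top');cv2.imwrite('pics/t2.png',cv2.resize(im[170:300,290:410,::-1],None,fx=4.5,fy=4.5))
"
```

```text
shift [-0.0002 -0.0008  0.078 ] yaw 1.029 spin -0.004 q [ 0.04  0.41 -0.03 -0.   -1.13  2.56] t 8.7 F [0.17 0.06 1.16]
```

send_rows(targets=[[[0,-0.0008,0.04],0],[[0,-0.0008,0.07],0],[[0,-0.0008,0.078],0],[[0,-0.0008,0.078],0],[[0,-0.0008,0.078],0]])

```text
time_s: 9.38
tcp_pos: [0.6126, -0.1359, 0.1177]
orientation: [2.732, 1.548, 0.004]
contact_force: [0.3, -0.2, -0.2]
grip_width: 0.0871
```

send_rows(targets=[[[0,0,0],0],[[0,0,0],0],[[0,0,0],0],[[0,0,0],0],[[0,0,0],0],[[0,0,0],0],[[0,0,0],0]], gripper=255, grip_force=30)

```text
time_s: 10.25
tcp_pos: [0.6125, -0.1363, 0.1162]
orientation: [2.732, 1.548, 0.002]
contact_force: [2.7, -2.7, -3.5]
grip_width: 0.0352
```

```bash
python3 -c "
from h import *
s=arm.read_state();print(s['contact_force'],s['ft_torque'],s['joint_efforts'],s['q'])
"
```

```text
[ 2.73433645 -2.68722634 -3.48090299] [-0.97867318 -0.97412164 -0.07107221] [  1.50291994 -42.70093918  15.6793052    2.89613664  -0.83890848
   0.05168041] [ 3.88736130e-02  4.76557326e-01 -1.28772416e-01  9.78015790e-04
 -9.63351816e-01  2.56250790e+00]
```

```bash
cat >rd.py <<'E'
from h import *
A=[]
n=6
for i in range(n):
    s=arm.read_state();x=R.from_rotvec(s['orientation']).as_matrix()[:,0]
    A.append(np.r_[s['ft_torque'][2],s['joint_efforts'][5],s['contact_force'],np.arctan2(x[1],x[0]),s['tcp_pos'],s['q'][5]])
    if i<n-1: arm.get_image('scene')
A=np.array(A);print('Mz',A[:,0].round(3));print('tau6',A[:,1].round(3))
m=A.mean(0);print('t',s['time_s'],'mean Mz %.4f tau6 %.4f F %s yaw %.4f tcp %s w %.4f'%(m[0],m[1],m[2:5].round(2),m[5],m[6:9].round(4),s['grip_width']), 'Mz-.005Fz %.4f'%(m[0]+.005*m[4]))
E
python3 rd.py
```

```text
Mz [-0.071 -0.023 -0.119 -0.052 -0.101 -0.066]
tau6 [0.052 0.052 0.053 0.054 0.054 0.054]
t 10.5 mean Mz -0.0722 tau6 0.0531 F [ 3.71 -3.42 -2.76] yaw 1.0311 tcp [ 0.6125 -0.1363  0.1162] w 0.0356 Mz-.005Fz -0.0860
```

send_rows(targets=[[[0,0.001,0.0005],0.1],[[0,0.001,0.001],0.2]])

```text
time_s: 10.75
tcp_pos: [0.6127, -0.1365, 0.1152]
orientation: [2.875, 1.264, 0.001]
contact_force: [1.9, -2.6, -1.7]
grip_width: 0.0351
```

```bash
python3 rd.py
```

```text
Mz [ 0.121 -0.012 -0.096 -0.106 -0.157 -0.135]
tau6 [ 0.388 -0.192 -0.155  0.057  0.112  0.114]
t 11.0 mean Mz -0.0642 tau6 0.0540 F [ 2.74 -2.61 -1.64] yaw 0.8305 tcp [ 0.6126 -0.1365  0.1152] w 0.0355 Mz-.005Fz -0.0723
```

```bash
cat >r1.py <<'E'
from h import *
s=arm.read_state();x=R.from_rotvec(s['orientation']).as_matrix()[:,0]
print('t %.2f Mz %.3f tau6 %.4f F %s yaw %.4f z %.4f qd6 %.3f w %.4f'%(s['time_s'],s['ft_torque'][2],s['joint_efforts'][5],np.round(s['contact_force'],2),np.arctan2(x[1],x[0]),s['tcp_pos'][2],s['qvel'][5],s['grip_width']))
E

```

send_rows(targets=[[[0,0,0.00015],0.03],[[0,0,0.0003],0.06],[[0,0,0.00045],0.09],[[0,0,0.0006],0.12]])

```text
time_s: 11.5
tcp_pos: [0.6127, -0.1365, 0.1146]
orientation: [2.945, 1.091, 0.001]
contact_force: [3.4, -3.3, -2.5]
grip_width: 0.0356
```

```bash
python3 r1.py
```

```text
t 11.50 Mz 0.118 tau6 0.0176 F [ 3.44 -3.28 -2.53] yaw 0.7096 z 0.1146 qd6 -0.236 w 0.0356
```

send_rows(targets=[[[0,0,0.00015],0.03],[[0,0,0.0003],0.06],[[0,0,0.00045],0.09],[[0,0,0.0006],0.12]])

```text
time_s: 12.0
tcp_pos: [0.6128, -0.1366, 0.114]
orientation: [3.005, 0.913, 0.001]
contact_force: [4.9, -3.7, -2.1]
grip_width: 0.0353
```

```bash
python3 r1.py
```

```text
t 12.00 Mz 0.181 tau6 0.0164 F [ 4.87 -3.66 -2.06] yaw 0.5897 z 0.1140 qd6 -0.238 w 0.0353
```

send_rows(targets=[[[0,0,0.00015],0.03],[[0,0,0.0003],0.06],[[0,0,0.00045],0.09],[[0,0,0.0006],0.12]])

```text
time_s: 12.5
tcp_pos: [0.6128, -0.1367, 0.1134]
orientation: [3.055, 0.731, 0.001]
contact_force: [3.7, -4.4, -1.8]
grip_width: 0.0352
```

```bash
python3 r1.py
```

```text
t 12.50 Mz 0.107 tau6 0.0154 F [ 3.65 -4.4  -1.85] yaw 0.4696 z 0.1134 qd6 -0.236 w 0.0352
```

The torque is clean and steady in free turning: tau6 is about 0.016 and Mz about 0.135. I'll continue in like steps of 0.12 rad, each at most 3 N.

send_rows(targets=[[[0,0,0.00015],0.03],[[0,0,0.0003],0.06],[[0,0,0.00045],0.09],[[0,0,0.0006],0.12]])

```text
time_s: 13.0
tcp_pos: [0.6129, -0.1368, 0.1128]
orientation: [3.093, 0.546, 0.002]
contact_force: [5.1, -4.2, -1.9]
grip_width: 0.0349
```

```bash
python3 r1.py
```

```text
t 13.00 Mz 0.076 tau6 0.0146 F [ 5.08 -4.23 -1.88] yaw 0.3496 z 0.1128 qd6 -0.238 w 0.0349
```

send_rows(targets=[[[0,0,0.00015],0.03],[[0,0,0.0003],0.06],[[0,0,0.00045],0.09],[[0,0,0.0006],0.12]])

```text
time_s: 13.5
tcp_pos: [0.6129, -0.1369, 0.1122]
orientation: [3.12, 0.36, 0.002]
contact_force: [4.3, -4.8, -2.1]
grip_width: 0.0352
```

```bash
python3 r1.py
```

```text
t 13.50 Mz 0.137 tau6 0.0134 F [ 4.26 -4.84 -2.14] yaw 0.2296 z 0.1122 qd6 -0.237 w 0.0352
```

send_rows(targets=[[[0,0,0.00015],0.03],[[0,0,0.0003],0.06],[[0,0,0.00045],0.09],[[0,0,0.0006],0.12]])

```text
time_s: 14.0
tcp_pos: [0.613, -0.137, 0.1117]
orientation: [3.136, 0.172, 0.002]
contact_force: [4.3, -6.5, -1.9]
grip_width: 0.0352
```

```bash
python3 r1.py
```

```text
t 14.00 Mz 0.124 tau6 -0.0003 F [ 4.29 -6.51 -1.89] yaw 0.1097 z 0.1117 qd6 -0.238 w 0.0352
```

tau6 fell by 0.0126 beyond its drift, so the foot appears to have met the carrier at yaw of about 0.21. I'll take one more step to confirm the slope.

send_rows(targets=[[[0,0,0.00015],0.03],[[0,0,0.0003],0.06],[[0,0,0.00045],0.09],[[0,0,0.0006],0.12]])

```text
time_s: 14.5
tcp_pos: [0.6129, -0.1371, 0.1111]
orientation: [3.14, -0.016, 0.002]
contact_force: [3.7, -5.2, -2.3]
grip_width: 0.0354
```

```bash
python3 r1.py
```

```text
t 14.50 Mz 0.179 tau6 -0.0135 F [ 3.66 -5.25 -2.29] yaw -0.0103 z 0.1111 qd6 -0.238 w 0.0354
```

send_rows(targets=[[[0,0,0.00015],0.03],[[0,0,0.0003],0.06],[[0,0,0.00045],0.09],[[0,0,0.0006],0.12]])

```text
time_s: 15.0
tcp_pos: [0.6129, -0.1372, 0.1106]
orientation: [3.134, -0.204, 0.002]
contact_force: [3.3, -6.3, -2.7]
grip_width: 0.0356
```

```bash
python3 r1.py
```

```text
t 15.00 Mz 0.170 tau6 -0.0265 F [ 3.31 -6.28 -2.66] yaw -0.1303 z 0.1106 qd6 -0.236 w 0.0356
```

send_rows(targets=[[[0,0,0.00015],0.03],[[0,0,0.0003],0.06],[[0,0,0.00045],0.09],[[0,0,0.0006],0.12]])

```text
time_s: 15.5
tcp_pos: [0.6129, -0.1374, 0.11]
orientation: [3.116, -0.392, 0.002]
contact_force: [3.5, -6.8, -3.3]
grip_width: 0.0353
```

```bash
python3 r1.py; python3 -c "
from h import *
im=arm.get_image('scene');cv2.imwrite('pics/s3.png',cv2.resize(im[150:250,180:320,::-1],None,fx=5,fy=5,interpolation=2))"
```

```text
t 15.50 Mz 0.195 tau6 -0.0394 F [ 3.52 -6.8  -3.26] yaw -0.2501 z 0.1100 qd6 -0.238 w 0.0353
```

View pics/s3.png

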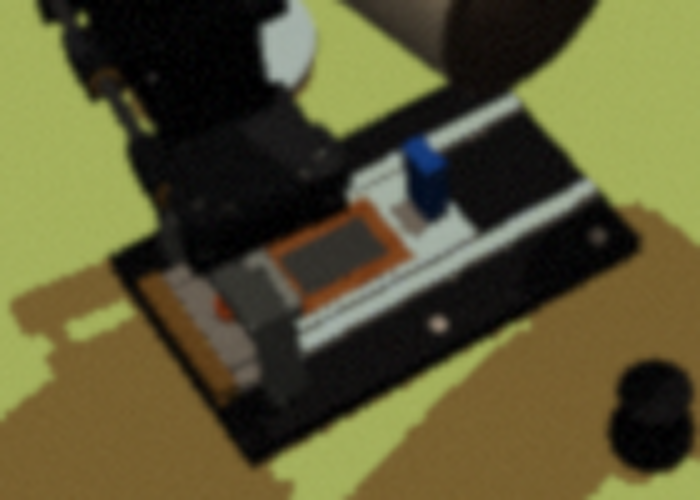

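The carrier's far end meets the brass stop and the red foot is down on it at (222,308). The torque rise of about 0.05 N m gives 10 N, and 0.46 rad past contact gives 11.5 N. I'll let go and rise.

send_rows(targets=[[[0,0,0],0],[[0,0,0],0],[[0,0,0],0],[[0,0,0],0],[[0,0,0],0],[[0,0,-0.02],0],[[0,0,-0.06],0],[[0,0,-0.1],0],[[0,0,-0.1],0]], gripper=0)

```text
time_s: 16.68
tcp_pos: [0.6145, -0.1365, 0.2141]
orientation: [-3.117, 0.389, -0.013]
contact_force: [-0.3, -0.3, 0.2]
grip_width: 0.0873
```

send_rows(targets=[[[-0.05,0,0],0],[[-0.1,0,0],0],[[-0.12,0,0],0],[[-0.12,0,0],0],[[-0.12,0,0],0]])

```text
time_s: 17.3
tcp_pos: [0.4966, -0.1068, 0.2095]
orientation: [3.117, -0.39, 0.0]
contact_force: [-0.3, -0.4, 0.6]
grip_width: 0.0872
```

```bash
python3 r1.py; python3 -c "
from h import *
im=arm.get_image('wrist');cv2.imwrite('pics/w4.png',im[:,:,::-1])"
```

```text
t 17.30 Mz 0.041 tau6 0.0003 F [-0.28 -0.36  0.56] yaw -0.2487 z 0.2095 qd6 -0.002 w 0.0872
```

View pics/w4.png

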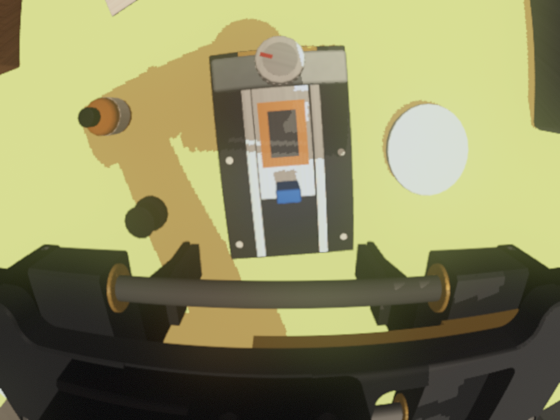

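The final view shows the carrier home (plate near end at row 199), and the bottle, loupe and box standing. The knob mark has turned about 1.2 rad, against 1.28 rad turned by the hand, so any slip was small. Handing in.

```bash
python3 -c "
from bench import arm
print(arm.finish_job())"
```

```text
the job is handed in; nothing more can be done
None
```

The carrier is home against the brass stop and clamped with an estimated 10 to 11.5 N. I handed the job in at about 17 s; no verdict was reported.

- **Carrier:** I gripped the tab and slid it about 36 mm. It stopped solid with 10 to 14 N of push building up, and I released it before touching the clamp. Both later pictures show it home. One rough wrist-camera measurement was about 3 mm off the nominal 75 mm gap; it read past home rather than short, which is within pixel error.
- **Clamp:** I turned the knob 1.28 rad clockwise, with the hand going down with it. The foot met the carrier at about 0.82 rad.
- **Clamp force, two estimates:** the 0.46 rad turned past contact gives 11.5 N, and the torque rise of about 0.05 N m gives about 10 N. The torque slope was about 15–20% below nominal. The knob's red mark shows roughly 1.2 rad of turn, so there may have been slight slip; that would put the force near 9.5 N, still well inside 5 to 20 N.
- **Release:** the gripper is open and clear of everything, with contact force near 0. The bottle, loupe and wafer box are still standing and were not touched. I judged that from the pictures and did not measure their positions again.

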